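# Assemble a tip box in the loading nest

### The arm

A 6-joint arm with a two-finger parallel gripper is mounted at the origin on the work surface. World frame = base frame: x ahead of the robot, y to its left, z up, the work surface at z = 0. Lengths are in m, angles in rad, forces in N, time in s.
With the tool pointing down it reaches from about 0.35 to 0.775 m from the base axis. Payload 7.3 kg.
Tool frame: the origin (TCP) lies on the centre line of the jaws, within the pads' length; the fingertips stand 11 mm ahead of it and the grasp point (between the pads) lies 8 mm behind it; y points along the fingers, z is the direction in which the jaws open and shut, and the axes are right-handed (so a half turn about y gives the same grasp; the last joint's range is limited). The gripper opens to 92 mm and grips with 3 to 60 N. Pads are 19 mm wide; open, the fingers measure 130 mm over their backs; the gripper's body (75 mm by 190 mm) begins 47 mm behind the grasp point.
Start: joints at [-1.48, 0.342, 1.524, -0, 1.275, -0.146], TCP at [0.123, -0.51, 0.238] pointing down, gripper open.
Joint ranges: [-2.53, 2.53], [-0.77, 2.02], [0.04, 2.7], [-1, 4.14], [0.28, 2.66], [-3.11, 3.11]. Speed limits (rad/s): [2.57, 2.57, 3.14, 3.14, 3.14, 3.14].

### API

Orientations are given as [roll, pitch, yaw] about the fixed x, y, z axes, in that order (R = Rz(yaw) Ry(pitch) Rx(roll)).
In Python, from cell import robot, cams gives the robot as it stands.
- The arm moves only by the tool apply_moves, never from a script. Its argument "plan" is a list of rows, each a list of 7 numbers: the shift along the tool's x, y, z in m, then the turn, a rotation vector about the tool's x, y, z in degrees, then the gripper command: -1 is fully open, 1 is shut, values between are in proportion. A call has exactly 5 rows; each row is the pose to reach, as a shift and turn from the pose commanded when the call began, along the tool's axes at that moment; what a row does not reach only later rows make up. A row lasts 1/8 s, in which the tool goes at most 62.5 mm and 10.7 degrees, less where a joint would pass 70% of its speed; a pose out of reach is approached as far as the arm can. A call with a gripper value outside its range is refused whole. The fingers move at their own pace and stop on an object; "squeeze" is the grip in N (left out, the last holds). Time passes only in rows, so rows that repeat a pose let the fingers close, or fill a call up. It gives the time, the measured TCP pose, the force and the opening at its end, in the units of the state.
- robot.observe(): the state, without advancing time (a new reading comes with each control period).
- cams.read_camera(name): name is "scene" or "top" or "wrist"; returns the picture (384x512x3 uint8, blue, green, red); there is no depth.
- cams.calibration(name): a dict with "fx", "fy", "cx", "cy" (pixels), "dist" ([k1, k2, p1, p2, k3] as OpenCV has them; the pictures are not rectified), "extrinsics" (4x4, takes a point from world to camera coordinates); the wrist camera has in their place "T_tool_cam" (4x4, takes a point from camera to tool coordinates, whose origin is the TCP and whose axes are the tool frame's). Camera axes: x right, y up, looking along -z (the intrinsics and any distortion apply to the point x, -y, -z); pixel columns grow to the right and rows downward; lengths in m; the calibration is good to about 2 mm. A picture is of the moment at which its call begins: read the wrist's pose just before it. calibration takes no time and is no camera call.
- robot.hand_in(): hands the job in, once; it reports no verdict.
The state is a dict: "time": time; "qpos": joint angles; "qvel": joint speeds; "joint_efforts": joint torques, N m; "tool_pos": TCP position; "tool_rot": TCP orientation; "contact_force": force on the tool from outside, world axes, zero at the start; "torque": the same for the moment, N m; "opening": finger opening in m.
Only numpy, scipy, OpenCV 4.12 (cv2) and the standard library are available. Lean on these libraries where they do the work, as an engineer would, in place of code of your own. Each camera call takes 0.05 s, during which the arm holds its last target. There are 200 camera calls.

### The job

Put a pipette-tip box together in the grey loading nest: set the green box body fully down in the pocket between the corner guides and let go, then seat the top white insert from the pile of three on it and let go, then the red lid on top. Lower each part squarely into place instead of dropping it; either end may face either way. Leave the other two inserts in their pile and do not disturb the bottle, beaker, vortex mixer and tube rack.

Things in the scene. Friction and masses are not known exactly. Their poses are not given: they have to be found in the camera images.
- nest: Fixed loading nest: grey pedestal 144 (x) x 84 (y) x 30 mm high; on it a pocket 120 (x) x 60 (y) mm inside, bounded only by four L-shaped aluminium corner guides 5 mm thick, so the middle 80 mm of each long side is open for fingers. Orange lips on the guides flare out about 6 mm and end 111 mm above the bench. Origin: centre of the underside; x along the pocket, z up.
- pocket (a point): Centre of the pocket floor, 30 mm above the nest's underside, axes as the nest. The straight part of the corner guides stands 70 mm above it, the flared lips end 81 mm above it. With all in place the origins of box, insert and lid are 0, 37 and 61 mm above it.
- box: Loose green open-topped box body, 116 (x) x 56 (y) x 42 (z) mm, walls 4 mm, floor 5 mm, flat underside, about 0.14 kg. Stands upright on the bench. Origin: centre of the underside; x along its length, z up. Fits the pocket with 2 mm play per side; same either way round. Grip across the 56 mm width.
- insert: Top white insert of a pile of three, blue dots on top, 29 mm high, 0.1 kg: flange 116 (x) x 56 (y) mm from 5 to 29 mm above the origin; below it a foot 101 x 41 mm; on top a recess 6 mm deep in a 4 mm rim. The foot drops into the box or a lower insert's recess (3.5 mm play per side), flange on its rim. Origin: centre of the foot's underside; x along its length, z up. Grip the flange across 56 mm.
- spare_mid: Loose white insert like the top one, second in the pile, directly under it, 24 mm lower; origin as the insert. Stays where it is.
- spare_low: Loose white insert like the top one, lowest in the pile, its foot on the bench. Stays where it is.
- lid: Loose red lid, 33 mm high, about 0.1 kg: block 116 (x) x 56 (y) mm from 5 to 33 mm above the origin, foot 101 x 41 x 5 mm below it, which drops into the insert's recess. It stands on its foot on the bench, upright. Origin: centre of the foot's underside; x along its length, z up. Grip across the 56 mm width.
- bottle: Bystander: white reagent bottle with blue cap, 72 mm diameter, 210 mm high, loose. Origin: centre of the underside.
- beaker: Bystander: clear open beaker, 92 mm diameter, 120 mm high, loose. Origin: centre of the underside.
- mixer: Bystander: white vortex mixer with blue cup on top, 96 mm diameter, 73 mm high, loose, 0.8 kg. Origin: centre of the underside.
- rack: Bystander: blue tube rack with tubes, 86 (x) x 50 (y) mm, 61 mm high, loose. Origin: centre of the underside; x along its length.
Not all that is in view belongs to the job. Of the things like the lid, leave any that is brown, pink or yellow; of the rest the smaller one is meant.

How it is judged:
On the way, in this order (a step that is already met when the one before it is completed fails the run):
1. green box body seated on the pocket floor and let go (z of box in the frame of pocket between -0.003 and 0.0025 m and horizontal distance between box and pocket below 0.005 m and angle between the x axis of box and the x axis of pocket, either way round below 0.06 rad and angle between box's own z axis and vertical below 0.04 rad and contact force between the fingers and box below 0.1 N), for 0.2 s.
2. top white insert nested in the seated box body and let go (z of box in the frame of pocket between -0.003 and 0.0025 m and horizontal distance between each of box, insert and pocket below 0.005 m and angle between the x axis of each of box, insert and the x axis of pocket, either way round below 0.06 rad and angle between each of box, insert's own z axis and vertical below 0.04 rad and z of insert in the frame of pocket between 0.034 and 0.0395 m and contact force between the fingers and insert below 0.1 N), for 0.2 s.
3. red lid nested in the seated insert and let go (z of box in the frame of pocket between -0.003 and 0.0025 m and horizontal distance between each of box, insert, lid and pocket below 0.005 m and angle between the x axis of each of box, insert, lid and the x axis of pocket, either way round below 0.06 rad and angle between each of box, insert, lid's own z axis and vertical below 0.04 rad and z of insert in the frame of pocket between 0.034 and 0.0395 m and z of lid in the frame of pocket between 0.058 and 0.0635 m and contact force between the fingers and lid below 0.1 N), for 0.2 s.
At the end, for the whole second after the job is handed in: Body, insert and lid released, at rest in the pocket: origins 0, 37, 61 mm over its floor (+2.5/-3), within 5 mm of its centre, 0.06 rad of its direction (either way), tilt under 0.04; spare inserts within 20 mm and bystanders within 30 mm of their starts, tilt under 0.1 (z of box in the frame of pocket between -0.003 and 0.0025 m and horizontal distance between each of box, insert, lid and pocket below 0.005 m and angle between the x axis of each of box, insert, lid and the x axis of pocket, either way round below 0.06 rad and angle between each of box, insert, lid's own z axis and vertical below 0.04 rad and z of insert in the frame of pocket between 0.034 and 0.0395 m and z of lid in the frame of pocket between 0.058 and 0.0635 m and linear speed of each of box, insert, lid below 0.02 m/s and distance of each of spare_low, spare_mid from where it was at the start of the episode below 0.02 m and distance of each of bottle, beaker, mixer, rack from where it was at the start of the episode below 0.03 m and angle between each of spare_low, spare_mid, bottle, beaker, mixer, rack's own z axis and vertical below 0.1 rad); the robot touches nothing.
It fails at once if the box is dropped or thrown: faster than 0.6 m/s (a free fall of about 18 mm) while the fingers do not hold it (contact force between the fingers and box below 0.1 N and linear speed of box above 0.6 m/s).
It fails at once if the insert is dropped or thrown: faster than 0.6 m/s (a free fall of about 18 mm) while the fingers do not hold it (contact force between the fingers and insert below 0.1 N and linear speed of insert above 0.6 m/s).
It fails at once if the lid is dropped or thrown: faster than 0.6 m/s (a free fall of about 18 mm) while the fingers do not hold it (contact force between the fingers and lid below 0.1 N and linear speed of lid above 0.6 m/s).
It fails at once if one of the two other inserts is carried off or pushed more than 20 mm or tipped (distance of any of spare_low, spare_mid from where it was at the start of the episode above 0.02 m or angle between any of spare_low, spare_mid's own z axis and vertical above 0.3 rad).
It fails at once if bottle, beaker, mixer or rack pushed more than 30 mm or tipped by more than 0.3 rad (distance of any of bottle, beaker, mixer, rack from where it was at the start of the episode above 0.03 m or angle between any of bottle, beaker, mixer, rack's own z axis and vertical above 0.3 rad).
It also fails if it takes over 72 s, if anything falls off the work surface, if the arm or the gripper's body presses on something with over 40 N, if the wrist force passes 120 N, or if a joint passes its speed limit or range.

## Working session

There is one attempt and no reset: what is moved stays moved. The work goes in short steps, Python scripts to look and compute and a tool call to move; the robot and the scene stay as the last step left them, time stands still between calls to the robot, and variables do not carry over. Pictures are saved under pics/ and viewed, about 8 in all and at most 12, crops included, and the job is handed in when it is done.

Besides the shell and the picture viewer there is one more tool, called after ">>>" by a JSON object that holds its "api" and its "payload", one argument or row to a line. apply_moves: Moves the arm, as the interface text tells. Its arguments: {"type":"object","properties":{"plan":{"type":"array","items":{"type":"array","items":{"type":"number"}}},"squeeze":{"type":"number"}},"required":["plan"]}

```bash
ls; mkdir -p pics
python3 - <<'E'
from cell import robot,cams
import cv2,numpy as np
s=robot.observe()
print({k:np.round(v,3) for k,v in s.items()})
for n in("scene","top"):
    cv2.imwrite(f"pics/{n}0.png",cams.read_camera(n))
    c=cams.calibration(n);print(n,c)
print(cams.calibration("wrist"))
E
```

```text
pics
{'time': np.float64(0.0), 'qpos': array([-1.48 ,  0.343,  1.525, -0.   ,  1.275, -0.146]), 'qvel': array([-0.001, -0.001, -0.001,  0.   ,  0.   ,  0.   ]), 'joint_efforts': array([-2.0000e-03, -4.3125e+01, -2.4422e+01,  7.2000e-02,  5.6000e-02,
       -0.0000e+00]), 'tool_pos': array([ 0.123, -0.51 ,  0.237]), 'tool_rot': array([-1.572,  0.   , -2.905]), 'contact_force': array([ 0.416, -0.253, -0.469]), 'torque': array([ 0.003, -0.01 ,  0.013]), 'opening': np.float64(0.092)}
scene {'fx': 445.8193086260443, 'fy': 445.8193086260443, 'cx': 259.62068044618167, 'cy': 192.74667583123866, 'dist': array([0.03293874, 0.        , 0.        , 0.        , 0.        ]), 'extrinsics': array([[ 0.7751079 ,  0.63180185, -0.00584595, -0.42413759],
       [-0.45629382,  0.56614296,  0.68649698,  0.26643658],
       [ 0.4370397 , -0.52944176,  0.72710915, -1.51092451],
       [ 0.        ,  0.        ,  0.        ,  1.        ]])}
top {'fx': 383.00140835469756, 'fy': 383.00140835469756, 'cx': 259.6336546329118, 'cy': 192.3897158292179, 'dist': array([-0.04613899,  0.        ,  0.        ,  0.        ,  0.        ]), 'extrinsics': array([[ 0.01777527, -0.99977012, -0.01198962, -0.05683446],
       [ 0.9926404 ,  0.01620931,  0.12000958, -0.5877878 ],
       [-0.11978765, -0.01403458,  0.99270033, -1.31258149],
       [ 0.        ,  0.        ,  0.        ,  1.        ]])}
{'fx': 321.2882834023643, 'fy': 321.2882834023643, 'cx': 259.06438263904334, 'cy': 192.9434085219299, 'dist': array([-0.06982163,  0.        ,  0.        ,  0.        ,  0.        ]), 'T_tool_cam': array([[ 7.94738769e-06, -9.63285898e-01, -2.68477707e-01,
        -7.13663554e-02],
       [-6.35921305e-04,  2.68477648e-01, -9.63285704e-01,
        -1.46589504e-01],
       [ 9.99999798e-01,  1.78386299e-04, -6.10440330e-04,
         3.28661173e-04],
       [ 0.00000000e+00,  0.00000000e+00,  0.00000000e+00,
         1.00000000e+00]])}
```

View pics/top0.png

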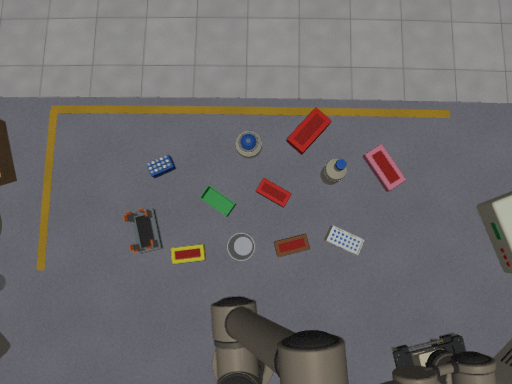

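View pics/scene0.png

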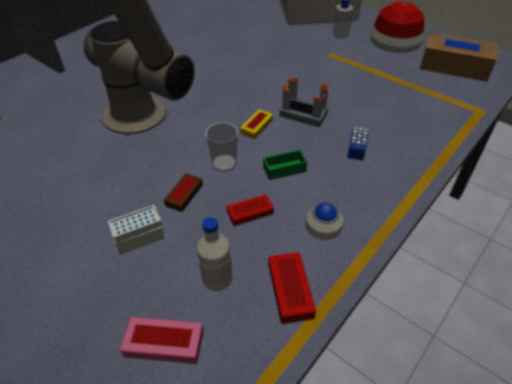

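```bash
cat > h.py <<'E'
import cv2,numpy as np
from scipy.spatial.transform import Rotation as R
from cell import robot,cams
def toolT():
    s=robot.observe();T=np.eye(4);T[:3,:3]=R.from_euler('xyz',s['tool_rot']).as_matrix();T[:3,3]=s['tool_pos'];return T
def shot(n):
    """image, calib, camera->world"""
    T=toolT();c=cams.calibration(n);im=cams.read_camera(n)
    W=T@c['T_tool_cam'] if n=='wrist' else np.linalg.inv(c['extrinsics'])
    return im,c,W
def ray(c,W,px,z):
    K=np.array([[c['fx'],0,c['cx']],[0,c['fy'],c['cy']],[0,0,1]])
    p=cv2.undistortPoints(np.array(px,float).reshape(-1,1,2),K,c['dist']).reshape(-1,2)
    d=np.c_[p[:,0],-p[:,1],-np.ones(len(p))]@W[:3,:3].T;o=W[:3,3]
    return o+d*((z-o[2])/d[:,2])[:,None]
def proj(c,W,P):
    K=np.array([[c['fx'],0,c['cx']],[0,c['fy'],c['cy']],[0,0,1]])
    q=(np.atleast_2d(P)-W[:3,3])@W[:3,:3]
    return cv2.projectPoints(q*[1,-1,-1],np.zeros(3),np.zeros(3),K,c['dist'])[0].reshape(-1,2)
def hsv(im,lo,hi):
    return cv2.inRange(cv2.cvtColor(im,cv2.COLOR_BGR2HSV),np.array(lo),np.array(hi))
def blobs(m,amin=60):
    return sorted([k for k in cv2.findContours(m,cv2.RETR_EXTERNAL,cv2.CHAIN_APPROX_NONE)[0] if cv2.contourArea(k)>amin],key=cv2.contourArea,reverse=True)
def rect(c,W,k,z):
    """min-area rectangle of a contour cast on plane z: centre, sides, yaw of long side (deg)"""
    P=ray(c,W,k.reshape(-1,2),z)[:,:2]
    ce,(w,h),a=cv2.minAreaRect((P*1000).astype(np.float32))
    if w<h:w,h,a=h,w,a+90
    return np.round(ce,1),round(w,1),round(h,1),round((a+90)%180-90,1)
def goto(xy,z,yaw_z):
    """shift (mm, tool axes) and turn (deg rotvec) to have TCP at xy,z pointing down, tool z axis at yaw (deg, mod 180)"""
    T=toolT();best=None
    for y in (yaw_z,yaw_z+180):
        a=np.radians(y);Z=np.array([np.cos(a),np.sin(a),0]);Y=np.array([0,0,-1.]);X=np.cross(Y,Z)
        r=R.from_matrix(T[:3,:3].T@np.c_[X,Y,Z]).as_rotvec(degrees=True)
        if best is None or np.linalg.norm(r)<np.linalg.norm(best): best=r
    return np.round(T[:3,:3].T@(np.r_[xy,z]-T[:3,3])*1000,1),np.round(best,1)
E
python3 - <<'E'
from h import *
im,c,W=shot('top')
for n,lo,hi,z in [('green',(45,80,40),(80,255,255),.042),('red',(0,150,60),(8,255,255),.033),('red2',(172,150,60),(179,255,255),.033),('orange',(8,150,90),(20,255,255),.111),('white',(0,0,185),(179,60,255),.077)]:
    for k in blobs(hsv(im,lo,hi),15)[:8]:
        print(n,np.round(cv2.minAreaRect(k)[0]),rect(c,W,k,z))
E
```

```text
green [217. 200.] (array([557.5, 100.9]), 119.7, 56.0, 56.6)
green [496. 230.] (array([ 467.4, -876.5]), 60.8, 17.3, 22.9)
red [308. 130.] (array([ 817.7, -218.4]), 164.8, 76.8, -40.9)
red [273. 192.] (array([591.2, -94.7]), 113.8, 54.7, 61.0)
red [385. 166.] (array([ 689.3, -492. ]), 117.7, 36.4, 34.0)
red [291. 245.] (array([ 406.9, -160.2]), 91.8, 30.9, -75.1)
red [187. 253.] (array([371.5, 201. ]), 84.7, 25.2, -82.2)
```

Run:
```python
from h import *
c=cams.calibration('top');W=np.linalg.inv(c['extrinsics'])
p=ray(c,W,[(345,239)],.077)[0];print('pile',p)
print('nest',ray(c,W,[(146,231)],.06)[0],'bottle',ray(c,W,[(341,165)],.21)[0],'beaker',ray(c,W,[(241,246)],.06)[0])
print(goto(p[:2],.28,-26)); print(toolT()[:3,:3].round(3))
```

```text
pile [ 0.430573   -0.33700324  0.077     ]
nest [0.44554803 0.3412484  0.06      ] bottle [ 0.65674297 -0.29871644  0.21      ] beaker [0.40100402 0.01294875 0.06      ]
(array([-339.5,  -42.6,  -96.2]), array([  0.1, -50.4,  -0. ]))
[[-0.972 -0.     0.235]
 [-0.235  0.001 -0.972]
 [-0.    -1.    -0.001]]
```

>>> {"api": "apply_moves", "payload": {
  "plan": [
    [-0.06,-0.03,-0.018,0,-10,0,-1],
    [-0.12,-0.043,-0.036,0,-20,0,-1],
    [-0.18,-0.043,-0.054,0,-30,0,-1],
    [-0.24,-0.043,-0.072,0,-40,0,-1],
    [-0.3,-0.043,-0.085,0,-50,0,-1]
  ]
}}

```text
time: 0.78
tool_pos: [0.3899, -0.3592, 0.2808]
tool_rot: [-1.571, -0.0, -2.027]
contact_force: [-0.3, 0.9, -0.2]
opening: 0.0919
```

Run:
```python
from h import *
im,c,W=shot('wrist');cv2.imwrite('pics/w_pile.png',im)
print(toolT().round(3),robot.observe()['qpos'].round(2))
```

```text
[[-0.429  0.004  0.903  0.396]
 [-0.903  0.002 -0.429 -0.355]
 [-0.004 -1.     0.003  0.281]
 [ 0.     0.     0.     1.   ]] [-0.88  0.32  1.43  0.    1.39 -0.44]
```

View pics/w_pile.png

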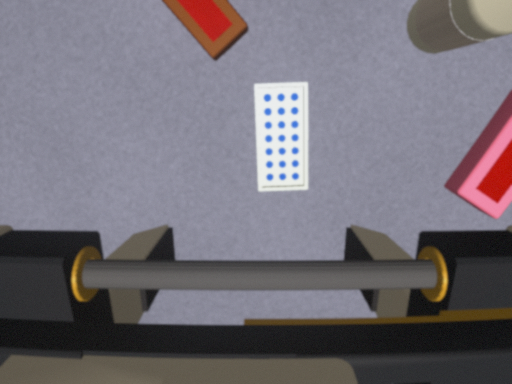

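```bash
cat >> h.py <<'E'
WHITE=((0,0,190),(179,50,255));BLUE=((100,120,60),(130,255,255));RED=((0,170,60),(8,255,255));GREEN=((45,80,40),(80,255,255));ORANGE=((3,150,90),(20,255,255))
E
python3 - <<'E'
from h import *
im,c,W=shot('wrist')
for k in blobs(hsv(im,*WHITE),1500): print(cv2.boundingRect(k),rect(c,W,k,.077))
b=[k for k in blobs(hsv(im,*BLUE),8)]
P=np.array([k.reshape(-1,2).mean(0) for k in b]);print(len(P),rect(c,W,P,.071),ray(c,W,P,.071).mean(0))
print('lid',goto((.591,-.095),.28,-29),'box',goto((.557,.101),.28,-33))
E
```

```text
(251, 89, 54, 109) (array([ 426.7, -338.3]), 117.2, 57.2, 66.5)
21 (array([ 427.1, -338.4]), 87.1, 29.2, 66.1) [ 0.42706919 -0.33840997  0.071     ]
lid (array([-322.4,    1. ,   64.1]), array([-0. ,  3.1, -0.1])) box (array([-483.9,    1.2,  -52. ]), array([-0. ,  7.1, -0.1]))
```

>>> {"api": "apply_moves", "payload": {
  "plan": [
    [-0.06,0,0.012,0,3,0,-1],
    [-0.12,0,0.024,0,3,0,-1],
    [-0.18,0,0.036,0,3,0,-1],
    [-0.24,0,0.048,0,3,0,-1],
    [-0.29,0,0.058,0,3,0,-1]
  ]
}}

```text
time: 1.5
tool_pos: [0.5701, -0.1255, 0.2805]
tool_rot: [-1.571, -0.0, -2.086]
contact_force: [-0.3, -0.9, 0.6]
opening: 0.0915
```

Run:
```python
from h import *
cams.read_camera('wrist')
im,c,W=shot('wrist');print(toolT()[:3,3].round(3))
for k in blobs(hsv(im,*RED),1000): print(cv2.boundingRect(k),rect(c,W,k,.033))
for k in blobs(hsv(im,*GREEN),1000): print('g',cv2.boundingRect(k),rect(c,W,k,.042))
print('box',goto((.557,.101),.28,-33))
```

```text
[ 0.571 -0.123  0.28 ]
(398, 95, 114, 87) (array([ 814.3, -217.9]), 167.6, 76.5, -41.3)
(241, 92, 45, 92) (array([591.3, -96.1]), 110.4, 52.9, 60.8)
g (125, 0, 58, 60) (array([545.1,  72.6]), 64.4, 62.9, -33.5)
box (array([-188.8,    0.3, -121.8]), array([ 0.1,  3.8, -0.1]))
```

>>> {"api": "apply_moves", "payload": {
  "plan": [
    [-0.05,0,-0.035,0,4,0,-1],
    [-0.1,0,-0.07,0,4,0,-1],
    [-0.14,0,-0.1,0,4,0,-1],
    [-0.16,0,-0.12,0,4,0,-1],
    [-0.16,0,-0.12,0,4,0,-1]
  ]
}}

```text
time: 2.22
tool_pos: [0.5428, 0.0721, 0.2807]
tool_rot: [-1.571, -0.001, -2.153]
contact_force: [0.6, -0.6, 0.0]
opening: 0.0921
```

Run:
```python
from h import *
cams.read_camera('wrist')
im,c,W=shot('wrist');print(toolT()[:3,3].round(3))
for k in blobs(hsv(im,*GREEN),1000): print('g',cv2.boundingRect(k),rect(c,W,k,.042))
print('nest',goto((.445,.30),.30,100))
```

```text
[0.544 0.07  0.281]
g (232, 86, 49, 99) (array([558.3, 100.6]), 116.0, 56.6, 56.5)
nest (array([-137.2,  -19.6, -208.9]), array([-0. , 46.5,  0. ]))
```

>>> {"api": "apply_moves", "payload": {
  "plan": [
    [-0.03,-0.01,-0.045,0,10,0,-1],
    [-0.06,-0.02,-0.09,0,20,0,-1],
    [-0.09,-0.02,-0.135,0,30,0,-1],
    [-0.12,-0.02,-0.18,0,40,0,-1],
    [-0.137,-0.02,-0.209,0,46.5,0,-1]
  ]
}}

```text
time: 2.95
tool_pos: [0.4447, 0.3014, 0.3006]
tool_rot: [-1.57, 0.0, -2.971]
contact_force: [1.1, -0.6, 0.7]
opening: 0.0919
```

Run:
```python
from h import *
cams.read_camera('wrist')
im,c,W=shot('wrist');cv2.imwrite('pics/w_nest.png',im);print(toolT().round(3))
for k in blobs(hsv(im,*ORANGE),30): print(cv2.boundingRect(k),rect(c,W,k,.111))
```

```text
[[-0.985 -0.     0.174  0.444]
 [-0.174  0.    -0.985  0.302]
 [ 0.    -1.    -0.     0.3  ]
 [ 0.     0.     0.     1.   ]]
(293, 214, 65, 22) (array([397. , 221.1]), 72.1, 24.1, -81.8)
(420, 249, 28, 53) (array([354.6,  74.6]), 76.0, 31.3, 23.1)
(71, 250, 17, 52) (array([281.8, 498.8]), 71.6, 19.5, 3.2)
(171, 108, 13, 18) (array([487.3, 396.8]), 17.8, 10.8, 14.7)
(185, 198, 12, 19) (array([392.4, 371.8]), 20.5, 10.7, 15.1)
(238, 100, 10, 20) (array([504.7, 331.8]), 19.1, 8.6, 14.4)
(178, 96, 18, 10) (array([504.2, 388.8]), 16.9, 8.8, -75.5)
(247, 193, 9, 18) (array([409.8, 306.8]), 20.0, 8.4, 14.5)
(197, 213, 14, 11) (array([382. , 356.3]), 15.1, 11.8, -80.3)
(221, 92, 15, 10) (array([515.1, 347.5]), 14.5, 8.5, -75.1)
(236, 210, 13, 10) (array([393.3, 314.7]), 13.4, 10.6, -80.3)
```

View pics/w_nest.png

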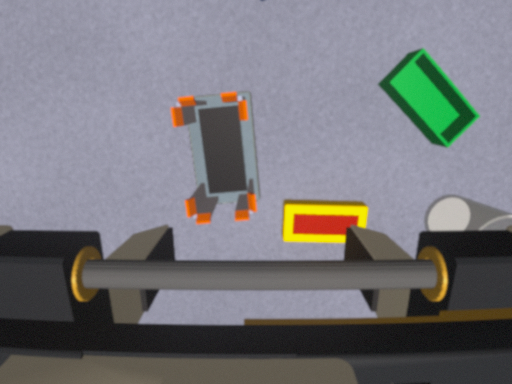

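Run:
```python
from h import *
print('box',goto((.5583,.1006),.12,-33.5))
```

```text
box (array([-77.4, 180.4, 218.5]), array([  0. , -46.5,   0. ]))
```

>>> {"api": "apply_moves", "payload": {
  "plan": [
    [-0.017,0.02,0.05,0,-10,0,-1],
    [-0.034,0.05,0.1,0,-20,0,-1],
    [-0.051,0.09,0.15,0,-30,0,-1],
    [-0.068,0.13,0.19,0,-40,0,-1],
    [-0.0774,0.16,0.2185,0,-46.5,0,-1]
  ]
}}

```text
time: 3.68
tool_pos: [0.5599, 0.0947, 0.1387]
tool_rot: [-1.571, -0.002, -2.152]
contact_force: [-0.6, 0.7, 0.4]
opening: 0.0916
```

Run:
```python
from h import *
cams.read_camera('wrist');cams.read_camera('wrist')
im,c,W=shot('wrist');print(toolT()[:3,3].round(4))
for k in blobs(hsv(im,*GREEN),1000): print('g',cv2.boundingRect(k),rect(c,W,k,.042))
print('box',goto((.5583,.1006),.032,-33.5))
```

```text
[0.5589 0.0959 0.1388]
g (217, 114, 76, 145) (array([558.4, 100.8]), 116.4, 56.4, 56.6)
box (array([ -3.9, 106.8,  -2.8]), array([ 0.2, -0.2,  0.2]))
```

>>> {"api": "apply_moves", "payload": {
  "plan": [
    [-0.004,0.02,-0.003,0,0,0,-1],
    [-0.004,0.04,-0.003,0,0,0,-1],
    [-0.004,0.06,-0.003,0,0,0,-1],
    [-0.004,0.06,-0.003,0,0,0,-1],
    [-0.004,0.06,-0.003,0,0,0,-1]
  ]
}}

```text
time: 4.45
tool_pos: [0.5595, 0.1044, 0.0822]
tool_rot: [-1.569, 0.001, -2.155]
contact_force: [0.4, -0.7, -0.5]
opening: 0.0918
```

Run:
```python
from h import *
print(toolT()[:3,3].round(4));print('box',goto((.5584,.1007),.032,-33.4))
```

```text
[0.5595 0.1044 0.0822]
box (array([ 3.8, 50.2,  1. ]), array([-0.1, -0. , -0.1]))
```

>>> {"api": "apply_moves", "payload": {
  "plan": [
    [0.004,0.02,0.001,0,0,0,-1],
    [0.004,0.04,0.001,0,0,0,-1],
    [0.004,0.05,0.001,0,0,0,-1],
    [0.004,0.05,0.001,0,0,0,-1],
    [0.004,0.05,0.001,0,0,0,-1]
  ]
}}

```text
time: 5.08
tool_pos: [0.558, 0.1006, 0.0316]
tool_rot: [-1.569, 0.001, -2.154]
contact_force: [-0.2, 0.1, 0.1]
opening: 0.0921
```

>>> {"api": "apply_moves", "payload": {
  "plan": [
    [0,0,0,0,0,0,0],
    [0,0,0,0,0,0,1],
    [0,0,0,0,0,0,1],
    [0,0,0,0,0,0,1],
    [0,0,0,0,0,0,1]
  ],
  "squeeze": 20
}}

```text
time: 5.7
tool_pos: [0.5574, 0.1006, 0.0307]
tool_rot: [-1.571, -0.0, -2.154]
contact_force: [-0.4, -0.4, -0.3]
opening: 0.0561
```

Run:
```python
from h import *
print(toolT()[:3,3].round(4),robot.observe()['opening'],robot.observe()['tool_rot'])
```

```text
[0.5574 0.1006 0.0307] 0.05610688953475218 [-1.57059068e+00 -1.61499170e-06 -2.15430414e+00]
```

>>> {"api": "apply_moves", "payload": {
  "plan": [
    [0,-0.02,0,0,0,0,1],
    [0,-0.06,0,0,0,0,1],
    [0,-0.11,0,0,0,0,1],
    [0,-0.16,0,0,0,0,1],
    [0,-0.17,0,0,0,0,1]
  ]
}}

```text
time: 6.32
tool_pos: [0.5588, 0.1007, 0.2043]
tool_rot: [-1.566, 0.004, -2.154]
contact_force: [-0.0, 0.1, -1.5]
opening: 0.0557
```

Run:
```python
from h import *
print(robot.observe()['opening'],toolT()[:3,3].round(4));print('nest',goto((.4486,.3518),.2,-75.2))
```

```text
0.055735761022185845 [0.5588 0.1007 0.2043]
nest (array([-148.8,    3.6, -230.3]), array([-0.2, 41.8, -0.3]))
```

>>> {"api": "apply_moves", "payload": {
  "plan": [
    [-0.03,0,-0.045,0,8,0,1],
    [-0.06,0,-0.09,0,17,0,1],
    [-0.09,0,-0.135,0,25,0,1],
    [-0.12,0,-0.18,0,34,0,1],
    [-0.143,0,-0.22,0,41.8,0,1]
  ]
}}

```text
time: 6.95
tool_pos: [0.451, 0.3426, 0.1992]
tool_rot: [-1.57, -0.002, -2.888]
contact_force: [0.9, -0.5, -1.6]
opening: 0.056
```

>>> {"api": "apply_moves", "payload": {
  "plan": [
    [0,0,0,0,0,0,1],
    [0,0,0,0,0,0,1],
    [0,0,0,0,0,0,1],
    [0,0,0,0,0,0,1],
    [0,0,0,0,0,0,1]
  ]
}}

```text
time: 7.58
tool_pos: [0.4529, 0.3406, 0.2007]
tool_rot: [-1.571, 0.0, -2.885]
contact_force: [-0.0, 1.0, -0.6]
opening: 0.0559
```

Run:
```python
from h import *
im,c,W=shot('wrist');cv2.imwrite('pics/w_nest2.png',im);T=toolT();print(T.round(4))
for k in blobs(hsv(im,*ORANGE),30): print(cv2.boundingRect(k),rect(c,W,k,.111))
for k in blobs(hsv(im,*GREEN),800): print('g',cv2.boundingRect(k),rect(c,W,k,T[2,3]+.01))
print(goto((.4486,.3518),.2,-75.2))
```

```text
[[-9.672e-01  1.000e-04  2.541e-01  4.529e-01]
 [-2.541e-01 -0.000e+00 -9.672e-01  3.407e-01]
 [-1.000e-04 -1.000e+00  1.000e-04  2.007e-01]
 [ 0.000e+00  0.000e+00  0.000e+00  1.000e+00]]
(320, 311, 171, 12) (array([382. , 185.5]), 156.7, 8.7, -75.3)
(360, 249, 20, 55) (array([411.7, 233.3]), 52.5, 15.3, 23.2)
(139, 249, 19, 55) (array([364.5, 413.6]), 52.1, 14.0, 5.3)
(200, 111, 23, 13) (array([504.6, 389.4]), 15.9, 8.5, -76.8)
(261, 111, 21, 13) (array([515.3, 347.6]), 14.4, 8.5, -75.2)
(188, 124, 15, 27) (array([487.5, 397.5]), 18.9, 10.4, 14.4)
(281, 124, 13, 6) (array([511.8, 334.6]), 8.8, 3.6, -75.1)
(170, 319, 30, 4) (array([330. , 375.2]), 25.8, 3.2, -74.4)
g (194, 129, 132, 133) (array([482.6, 347.8]), 61.2, 58.8, 14.7)
g (201, 289, 116, 30) (array([430.3, 334.3]), 56.6, 16.9, -75.3)
(array([  1.3,   0.7, -11.8]), array([-0. , -0.1, -0. ]))
```

View pics/w_nest2.png

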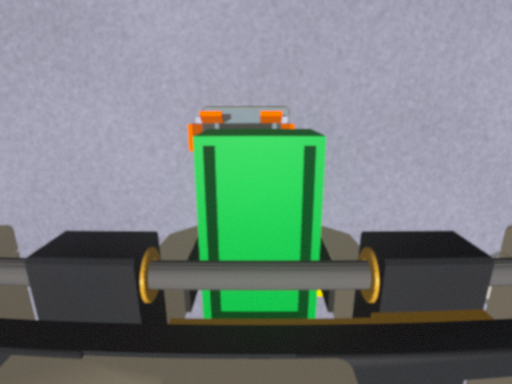

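```bash
cat >> h.py <<'E'
def held(im,c,W,T,col,top):
    """far edge (-x) and lateral centre of the held block's top face in tool coords, mm; top = height above TCP"""
    k=max(blobs(hsv(im,*col),500),key=lambda k:-k[:,0,1].min()).reshape(-1,2)
    P=(ray(c,W,k,T[2,3]+top)-T[:3,3])@T[:3,:3]*1000
    x0=np.percentile(P[:,0],3);s=P[(P[:,0]<x0+12)&(P[:,0]>x0+4)]
    return x0.round(1),s[:,2].min().round(1),s[:,2].max().round(1)
E
python3 - <<'E'
from h import *
im,c,W=shot('wrist');print(held(im,c,W,toolT(),GREEN,.011)); print(goto((.4488,.3521),.13,-75.24))
E
```

```text
(np.float64(-61.3), np.float64(-27.2), np.float64(28.6))
(array([  1. ,  70.7, -11.9]), array([-0., -0., -0.]))
```

>>> {"api": "apply_moves", "payload": {
  "plan": [
    [0.001,0,-0.012,0,0,0,1],
    [0.001,0.02,-0.012,0,0,0,1],
    [0.001,0.04,-0.012,0,0,0,1],
    [0.001,0.05,-0.012,0,0,0,1],
    [0.001,0.05,-0.012,0,0,0,1]
  ]
}}

```text
time: 8.3
tool_pos: [0.4481, 0.3527, 0.1502]
tool_rot: [-1.57, -0.001, -2.884]
contact_force: [0.5, -0.2, -1.1]
opening: 0.0561
```

Run:
```python
from h import *
cams.read_camera('wrist');print(toolT()[:3,3]);print(goto((.4488,.3521),.061,-75.24))
```

```text
[0.44855957 0.35287053 0.15091368]
(array([-0. , 89.9,  0.8]), array([ 0.,  0., -0.]))
```

>>> {"api": "apply_moves", "payload": {
  "plan": [
    [0,0.012,0,0,0,0,1],
    [0,0.024,0,0,0,0,1],
    [0,0.036,0,0,0,0,1],
    [0,0.048,0,0,0,0,1],
    [0,0.058,0,0,0,0,1]
  ]
}}

```text
time: 8.98
tool_pos: [0.4484, 0.3524, 0.0916]
tool_rot: [-1.571, -0.001, -2.884]
contact_force: [-0.2, -0.3, -1.5]
opening: 0.056
```

>>> {"api": "apply_moves", "payload": {
  "plan": [
    [0,0.008,0,0,0,0,1],
    [0,0.016,0,0,0,0,1],
    [0,0.022,0,0,0,0,1],
    [0,0.027,0,0,0,0,1],
    [0,0.027,0,0,0,0,1]
  ]
}}

```text
time: 9.6
tool_pos: [0.4484, 0.3524, 0.0654]
tool_rot: [-1.571, -0.001, -2.884]
contact_force: [-1.0, 0.1, -0.4]
opening: 0.0559
```

>>> {"api": "apply_moves", "payload": {
  "plan": [
    [0,0.002,0,0,0,0,1],
    [0,0.004,0,0,0,0,1],
    [0,0.005,0,0,0,0,1],
    [0,0.005,0,0,0,0,1],
    [0,0.005,0,0,0,0,1]
  ]
}}

```text
time: 10.22
tool_pos: [0.4486, 0.3525, 0.0607]
tool_rot: [-1.571, 0.0, -2.884]
contact_force: [-0.8, -0.1, 0.4]
opening: 0.0558
```

Force is turning from −1.5 (weight) to +0.4: essentially on the floor. Release slowly, then rise.

>>> {"api": "apply_moves", "payload": {
  "plan": [
    [0,0.001,0,0,0,0,1],
    [0,0.001,0,0,0,0,-0.1],
    [0,0.001,0,0,0,0,-0.6],
    [0,0.001,0,0,0,0,-1],
    [0,0.001,0,0,0,0,-1]
  ]
}}

```text
time: 10.85
tool_pos: [0.4485, 0.3525, 0.0595]
tool_rot: [-1.571, -0.0, -2.884]
contact_force: [-0.6, -0.5, -0.6]
opening: 0.0813
```

>>> {"api": "apply_moves", "payload": {
  "plan": [
    [0,0,0,0,0,0,-1],
    [0,-0.02,0,0,0,0,-1],
    [0,-0.06,0,0,0,0,-1],
    [0,-0.12,0,0,0,0,-1],
    [0,-0.18,0,0,0,0,-1]
  ]
}}

```text
time: 11.48
tool_pos: [0.4482, 0.3523, 0.2412]
tool_rot: [-1.57, -0.001, -2.884]
contact_force: [0.3, 1.2, -0.6]
opening: 0.0914
```

Run:
```python
from h import *
cams.read_camera('wrist');im,c,W=shot('wrist');print(robot.observe()['opening'],toolT()[:3,3].round(4))
for k in blobs(hsv(im,*GREEN),1000): print('g',cv2.boundingRect(k),rect(c,W,k,.072))
for k in blobs(hsv(im,*ORANGE),30): print('o',cv2.boundingRect(k),rect(c,W,k,.111))
print('pile',goto((.427,-.3384),.26,-23.7))
```

```text
0.09184056528320905 [0.4511 0.3542 0.2471]
g (232, 122, 58, 111) (array([449.3, 352.2]), 116.9, 57.4, 14.8)
o (423, 250, 25, 52) (array([407.2, 155.6]), 62.8, 22.6, 30.2)
o (71, 250, 17, 52) (array([312.4, 509.6]), 59.8, 16.5, 8.9)
o (293, 125, 11, 22) (array([504.4, 332.6]), 18.6, 8.9, 16.2)
o (216, 125, 12, 22) (array([487.1, 398. ]), 18.6, 9.8, 13.5)
o (290, 227, 10, 23) (array([410.1, 308.1]), 23.0, 8.7, 16.7)
o (220, 227, 10, 23) (array([392.8, 373.1]), 23.0, 8.7, 12.9)
o (275, 246, 15, 12) (array([393.5, 315.9]), 13.8, 11.7, -75.2)
o (230, 246, 15, 12) (array([382.3, 358.2]), 13.9, 11.7, -75.1)
o (226, 114, 19, 10) (array([504.5, 390. ]), 15.7, 7.7, -75.4)
o (276, 114, 18, 10) (array([515.5, 348.2]), 14.9, 7.7, -75.1)
o (327, 249, 18, 12) (array([403.2, 263.9]), 15.1, 12.5, -82.2)
pile (array([199.8, -18. , 663.5]), array([ -0.1, -51.5,  -0.8]))
```

>>> {"api": "apply_moves", "payload": {
  "plan": [
    [0.017,-0.018,0.057,0,-5,0,-1],
    [0.034,-0.018,0.114,0,-10,0,-1],
    [0.051,-0.018,0.171,0,-15,0,-1],
    [0.068,-0.018,0.228,0,-20,0,-1],
    [0.085,-0.018,0.285,0,-25,0,-1]
  ]
}}

```text
time: 12.2
tool_pos: [0.4385, 0.0535, 0.2574]
tool_rot: [-1.571, 0.0, -2.444]
contact_force: [-0.1, -1.3, 0.2]
opening: 0.0919
```

Run:
```python
from h import *
print(toolT()[:3,3].round(4));print('pile',goto((.427,-.3384),.26,-23.7))
```

```text
[0.4385 0.0535 0.2574]
pile (array([260.5,  -2.5, 293. ]), array([ -0. , -26.3,  -0. ]))
```

>>> {"api": "apply_moves", "payload": {
  "plan": [
    [0.04,0,0.045,0,-5,0,-1],
    [0.08,0,0.09,0,-10,0,-1],
    [0.12,0,0.135,0,-15,0,-1],
    [0.16,0,0.18,0,-20,0,-1],
    [0.2,0,0.225,0,-26.3,0,-1]
  ]
}}

```text
time: 12.82
tool_pos: [0.4287, -0.2476, 0.2574]
tool_rot: [-1.571, 0.0, -1.985]
contact_force: [1.0, -0.1, -0.1]
opening: 0.0921
```

Run:
```python
from h import *
cams.read_camera('wrist')
print(toolT()[:3,3].round(4));print('pile',goto((.427,-.3384),.18,-23.7))
```

```text
[ 0.4283 -0.2544  0.2571]
pile (array([77.2, 77.5, 32.3]), array([-0.1,  0.1,  0.3]))
```

>>> {"api": "apply_moves", "payload": {
  "plan": [
    [0.04,0.02,0.016,0,0,0,-1],
    [0.072,0.05,0.03,0,0,0,-1],
    [0.072,0.075,0.03,0,0,0,-1],
    [0.072,0.075,0.03,0,0,0,-1],
    [0.072,0.075,0.03,0,0,0,-1]
  ]
}}

```text
time: 13.5
tool_pos: [0.4278, -0.3235, 0.1836]
tool_rot: [-1.57, -0.0, -1.988]
contact_force: [0.5, -0.6, -0.1]
opening: 0.0921
```

Run:
```python
from h import *
im,c,W=shot('wrist');print(toolT()[:3,3].round(4))
for k in blobs(hsv(im,*WHITE),1500): print(cv2.boundingRect(k),rect(c,W,k,.077))
P=np.array([k.reshape(-1,2).mean(0) for k in blobs(hsv(im,*BLUE),8)]);print(len(P),rect(c,W,P,.071))
print('pile',goto((.427,-.3384),.069,-23.7))
```

```text
[ 0.428  -0.3236  0.184 ]
(230, 140, 73, 120) (array([ 429.6, -332.6]), 103.0, 56.9, 66.2)
21 (array([ 427. , -338.3]), 87.3, 29.3, 66.1)
pile (array([ 13.9, 115. ,   4.9]), array([-0.1, -0.2,  0. ]))
```

>>> {"api": "apply_moves", "payload": {
  "plan": [
    [0.014,0.02,0.005,0,0,0,-1],
    [0.014,0.05,0.005,0,0,0,-1],
    [0.014,0.08,0.005,0,0,0,-1],
    [0.014,0.08,0.005,0,0,0,-1],
    [0.014,0.08,0.005,0,0,0,-1]
  ]
}}

```text
time: 14.18
tool_pos: [0.4272, -0.339, 0.1045]
tool_rot: [-1.568, -0.001, -1.988]
contact_force: [-0.0, -0.3, -0.2]
opening: 0.0918
```

Run:
```python
from h import *
print(toolT()[:3,3].round(4));print('pile',goto((.427,-.3383),.069,-23.9))
```

```text
[ 0.4272 -0.339   0.1045]
pile (array([-0.6, 35.5, -0.5]), array([-0.2, -0. ,  0.1]))
```

>>> {"api": "apply_moves", "payload": {
  "plan": [
    [-0.0005,0.015,-0.0005,0,0,0,-1],
    [-0.0005,0.03,-0.0005,0,0,0,-1],
    [-0.0005,0.035,-0.0005,0,0,0,-1],
    [-0.0005,0.035,-0.0005,0,0,0,-1],
    [-0.0005,0.035,-0.0005,0,0,0,-1]
  ]
}}

```text
time: 14.8
tool_pos: [0.4262, -0.338, 0.068]
tool_rot: [-1.57, -0.0, -1.989]
contact_force: [-0.7, 0.2, -0.5]
opening: 0.0918
```

>>> {"api": "apply_moves", "payload": {
  "plan": [
    [0,0,0,0,0,0,0],
    [0,0,0,0,0,0,1],
    [0,0,0,0,0,0,1],
    [0,0,0,0,0,0,1],
    [0,0,0,0,0,0,1]
  ],
  "squeeze": 15
}}

```text
time: 15.42
tool_pos: [0.4261, -0.3379, 0.0678]
tool_rot: [-1.57, -0.0, -1.988]
contact_force: [0.4, -0.2, 0.2]
opening: 0.0557
```

>>> {"api": "apply_moves", "payload": {
  "plan": [
    [0,-0.004,0,0,0,0,1],
    [0,-0.008,0,0,0,0,1],
    [0,-0.02,0,0,0,0,1],
    [0,-0.05,0,0,0,0,1],
    [0,-0.1,0,0,0,0,1]
  ]
}}

```text
time: 16.05
tool_pos: [0.4253, -0.3371, 0.1681]
tool_rot: [-1.574, 0.001, -1.989]
contact_force: [0.9, -0.5, -2.2]
opening: 0.0558
```

Run:
```python
from h import *
print(robot.observe()['opening'],toolT()[:3,3].round(4))
cv2.imwrite('pics/s1.png',cams.read_camera('scene'))
print('nest',goto((.4488,.3525),.25,-75.2))
```

```text
0.05582279437076124 [ 0.4253 -0.3371  0.1681]
nest (array([-640.9,  -78.8, -260.9]), array([-0.6, 51.3, -0. ]))
```

View pics/s1.png

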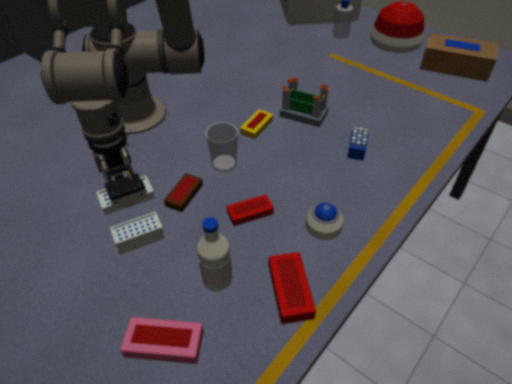

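>>> {"api": "apply_moves", "payload": {
  "plan": [
    [-0.054,-0.04,-0.022,0,4,0,1],
    [-0.108,-0.078,-0.044,0,8,0,1],
    [-0.162,-0.078,-0.066,0,13,0,1],
    [-0.216,-0.078,-0.088,0,17,0,1],
    [-0.27,-0.078,-0.11,0,22,0,1]
  ]
}}

```text
time: 16.73
tool_pos: [0.4348, -0.0452, 0.2468]
tool_rot: [-1.569, 0.001, -2.376]
contact_force: [0.9, -0.3, -1.1]
opening: 0.056
```

Run:
```python
from h import *
print(robot.observe()['opening'],toolT()[:3,3].round(4))
print('nest',goto((.4488,.3525),.25,-75.2))
```

```text
0.0560307772827373 [ 0.4348 -0.0452  0.2468]
nest (array([-285.8,   -3.4, -277. ]), array([-0.1, 29.1, -0.1]))
```

>>> {"api": "apply_moves", "payload": {
  "plan": [
    [-0.043,0,-0.042,0,5,0,1],
    [-0.086,0,-0.084,0,10,0,1],
    [-0.129,0,-0.126,0,16,0,1],
    [-0.172,0,-0.168,0,22,0,1],
    [-0.215,0,-0.21,0,29,0,1]
  ]
}}

```text
time: 17.35
tool_pos: [0.4431, 0.2554, 0.2465]
tool_rot: [-1.571, 0.001, -2.882]
contact_force: [0.6, 0.2, -1.3]
opening: 0.0559
```

Run:
```python
from h import *
cams.read_camera('wrist');print(toolT()[:3,3].round(4))
print('nest',goto((.4488,.3525),.21,-75.2))
```

```text
[0.4426 0.2619 0.2464]
nest (array([-28.8,  36.9, -86. ]), array([ 0.3, -0.2, -0.2]))
```

>>> {"api": "apply_moves", "payload": {
  "plan": [
    [-0.013,0.015,-0.045,0,0,0,1],
    [-0.026,0.035,-0.08,0,0,0,1],
    [-0.026,0.035,-0.08,0,0,0,1],
    [-0.026,0.035,-0.08,0,0,0,1],
    [-0.026,0.035,-0.08,0,0,0,1]
  ]
}}

```text
time: 18.02
tool_pos: [0.4482, 0.3365, 0.2117]
tool_rot: [-1.571, 0.001, -2.88]
contact_force: [-0.2, -0.4, -1.4]
opening: 0.0556
```

Run:
```python
from h import *
im,c,W=shot('wrist');T=toolT();print(T[:3,3].round(4),robot.observe()['opening'])
print(held(im,c,W,T,WHITE,.009))
for k in blobs(hsv(im,*ORANGE),30): print('o',cv2.boundingRect(k),rect(c,W,k,.111))
print('nest',goto((.4488,.3523),.14,-75.24));cv2.imwrite('pics/w3.png',im)
```

```text
[0.4481 0.3365 0.2116] 0.05584905652625949
(np.float64(-58.1), np.float64(-27.8), np.float64(28.6))
o (367, 251, 13, 52) (array([402.8, 220.6]), 51.4, 10.8, 20.8)
o (188, 116, 14, 25) (array([487.5, 397.5]), 18.4, 10.0, 12.5)
o (139, 251, 12, 52) (array([350.8, 414.5]), 50.9, 9.5, 11.2)
o (199, 103, 22, 12) (array([504.6, 389.6]), 15.8, 8.1, -75.3)
o (257, 103, 21, 12) (array([515.6, 348. ]), 15.0, 8.0, -74.9)
o (277, 116, 13, 16) (array([508.1, 333.3]), 11.2, 9.2, 15.1)
nest (array([ -4.6,  71.7, -15. ]), array([ 0. ,  0.2, -0.1]))
```

>>> {"api": "apply_moves", "payload": {
  "plan": [
    [-0.005,0,-0.015,0,0,0,1],
    [-0.005,0.02,-0.015,0,0,0,1],
    [-0.005,0.04,-0.015,0,0,0,1],
    [-0.005,0.06,-0.015,0,0,0,1],
    [-0.005,0.06,-0.015,0,0,0,1]
  ]
}}

```text
time: 18.7
tool_pos: [0.448, 0.3532, 0.1495]
tool_rot: [-1.57, -0.003, -2.879]
contact_force: [-0.1, -0.6, -1.5]
opening: 0.0562
```

Run:
```python
from h import *
cams.read_camera('wrist');print(toolT()[:3,3].round(4),goto((.4488,.3524),.0868,-75.24))
```

```text
[0.4486 0.3536 0.1506] (array([ 0.1, 63.8,  1.1]), array([-0. ,  0.3,  0. ]))
```

>>> {"api": "apply_moves", "payload": {
  "plan": [
    [0,0.012,0.001,0,0.2,0,1],
    [0,0.024,0.001,0,0.2,0,1],
    [0,0.036,0.001,0,0.2,0,1],
    [0,0.046,0.001,0,0.2,0,1],
    [0,0.05,0.001,0,0.2,0,1]
  ]
}}

```text
time: 19.38
tool_pos: [0.4486, 0.352, 0.0997]
tool_rot: [-1.57, -0.001, -2.882]
contact_force: [-0.0, -0.4, -2.4]
opening: 0.0557
```

>>> {"api": "apply_moves", "payload": {
  "plan": [
    [0,0.003,0,0,0,0,1],
    [0,0.006,0,0,0,0,1],
    [0,0.009,0,0,0,0,1],
    [0,0.009,0,0,0,0,1],
    [0,0.009,0,0,0,0,1]
  ]
}}

```text
time: 20.0
tool_pos: [0.449, 0.3523, 0.0918]
tool_rot: [-1.571, 0.0, -2.882]
contact_force: [0.0, -0.5, -1.4]
opening: 0.056
```

>>> {"api": "apply_moves", "payload": {
  "plan": [
    [0,0.002,0,0,0,0,1],
    [0,0.004,0,0,0,0,1],
    [0,0.005,0,0,0,0,1],
    [0,0.005,0,0,0,0,1],
    [0,0.005,0,0,0,0,1]
  ]
}}

```text
time: 20.62
tool_pos: [0.4488, 0.3522, 0.0869]
tool_rot: [-1.571, -0.0, -2.882]
contact_force: [-1.7, -1.3, 2.4]
opening: 0.0552
```

>>> {"api": "apply_moves", "payload": {
  "plan": [
    [0,0,0,0,0,0,1],
    [0,0,0,0,0,0,-0.1],
    [0,0,0,0,0,0,-0.6],
    [0,0,0,0,0,0,-1],
    [0,0,0,0,0,0,-1]
  ]
}}

```text
time: 21.25
tool_pos: [0.449, 0.3522, 0.0865]
tool_rot: [-1.571, -0.0, -2.882]
contact_force: [1.3, -0.3, -0.0]
opening: 0.0811
```

>>> {"api": "apply_moves", "payload": {
  "plan": [
    [0,0,0,0,0,0,-1],
    [0,-0.02,0,0,0,0,-1],
    [0,-0.06,0,0,0,0,-1],
    [0,-0.12,0,0,0,0,-1],
    [0,-0.16,0,0,0,0,-1]
  ]
}}

```text
time: 21.88
tool_pos: [0.4493, 0.3525, 0.2495]
tool_rot: [-1.572, 0.003, -2.882]
contact_force: [0.3, -1.1, 0.6]
opening: 0.092
```

Run:
```python
from h import *
cams.read_camera('wrist');cams.read_camera('wrist');im,c,W=shot('wrist');print(robot.observe()['opening'],toolT()[:3,3].round(4))
for k in blobs(hsv(im,*WHITE),1500): print('w',cv2.boundingRect(k),rect(c,W,k,.096))
P=np.array([k.reshape(-1,2).mean(0) for k in blobs(hsv(im,*BLUE),8)]);print(len(P),rect(c,W,P,.090))
print('lid',goto((.5913,-.0961),.2,-29.1))
```

```text
0.09160309780255611 [0.4498 0.3527 0.249 ]
w (231, 123, 60, 117) (array([449. , 351.6]), 115.7, 56.9, 14.9)
22 (array([514.6, 350.7]), 222.9, 51.5, -0.9)
lid (array([-21.4,  48.5, 470.2]), array([ -0. , -46. ,  -0.3]))
```

>>> {"api": "apply_moves", "payload": {
  "plan": [
    [-0.003,0,0.06,0,-6,0,-1],
    [-0.006,0,0.12,0,-13,0,-1],
    [-0.01,0,0.18,0,-20,0,-1],
    [-0.013,0,0.24,0,-27,0,-1],
    [-0.015,0,0.3,0,-34,0,-1]
  ]
}}

```text
time: 22.65
tool_pos: [0.54, 0.0642, 0.245]
tool_rot: [-1.573, -0.002, -2.285]
contact_force: [0.3, 0.0, 0.3]
opening: 0.0918
```

Run:
```python
from h import *
cams.read_camera('wrist');print(toolT()[:3,3].round(4),goto((.5913,-.0961),.17,-29.1))
```

```text
[0.542  0.0574 0.2447] (array([ 83.7,  75.3, 137.5]), array([ -0.1, -11.7,   0.3]))
```

>>> {"api": "apply_moves", "payload": {
  "plan": [
    [0.026,0.01,0.043,0,-4,0,-1],
    [0.052,0.03,0.086,0,-8,0,-1],
    [0.08,0.05,0.13,0,-11.7,0,-1],
    [0.08,0.065,0.13,0,-11.7,0,-1],
    [0.08,0.065,0.13,0,-11.7,0,-1]
  ]
}}

```text
time: 23.32
tool_pos: [0.5842, -0.0789, 0.1792]
tool_rot: [-1.576, -0.001, -2.086]
contact_force: [-0.4, 0.6, 0.6]
opening: 0.0922
```

>>> {"api": "apply_moves", "payload": {
  "plan": [
    [0,0,0,0,0,0,-1],
    [0,0,0,0,0,0,-1],
    [0,0,0,0,0,0,-1],
    [0,0,0,0,0,0,-1],
    [0,0,0,0,0,0,-1]
  ]
}}

```text
time: 23.95
tool_pos: [0.5857, -0.0796, 0.1819]
tool_rot: [-1.57, -0.0, -2.084]
contact_force: [-0.5, -0.5, -0.3]
opening: 0.0916
```

Run:
```python
from h import *
im,c,W=shot('wrist');print(toolT()[:3,3].round(4))
for k in blobs(hsv(im,(0,100,30),(10,255,255)),1000): print(cv2.boundingRect(k),rect(c,W,k,.033))
print(goto((.5913,-.0961),.022,-29.1));cv2.imwrite('pics/lid.png',im)
```

```text
[ 0.5857 -0.0796  0.1818]
(245, 132, 58, 116) (array([591.9, -95.1]), 113.9, 53.5, 60.5)
(436, 137, 76, 91) (array([ 780.6, -190. ]), 91.7, 77.6, -42.4)
(array([ 11.6, 159.8,  13. ]), array([-0. , -0.3,  0. ]))
```

View pics/lid.png

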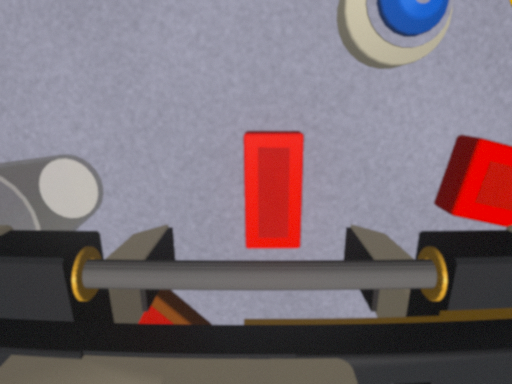

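>>> {"api": "apply_moves", "payload": {
  "plan": [
    [0.011,0.03,0.0125,0,0,0,-1],
    [0.011,0.07,0.0125,0,0,0,-1],
    [0.011,0.11,0.0125,0,0,0,-1],
    [0.011,0.12,0.0125,0,0,0,-1],
    [0.011,0.12,0.0125,0,0,0,-1]
  ]
}}

```text
time: 24.62
tool_pos: [0.5913, -0.0955, 0.0619]
tool_rot: [-1.571, -0.0, -2.085]
contact_force: [0.2, -0.9, 0.5]
opening: 0.0924
```

Run:
```python
from h import *
cams.read_camera('wrist');print(toolT()[:3,3].round(4),goto((.5916,-.0956),.022,-29.3))
```

```text
[ 0.592  -0.0956  0.0629] (array([ 0.2, 40.9, -0.4]), array([-0.1, -0.1, -0. ]))
```

>>> {"api": "apply_moves", "payload": {
  "plan": [
    [0,0.015,0,0,0,0,-1],
    [0,0.03,0,0,0,0,-1],
    [0,0.04,0,0,0,0,-1],
    [0,0.04,0,0,0,0,-1],
    [0,0.04,0,0,0,0,-1]
  ]
}}

```text
time: 25.3
tool_pos: [0.5914, -0.0955, 0.0219]
tool_rot: [-1.57, -0.0, -2.084]
contact_force: [1.0, -0.0, -0.5]
opening: 0.0917
```

>>> {"api": "apply_moves", "payload": {
  "plan": [
    [0,0,0,0,0,0,0],
    [0,0,0,0,0,0,1],
    [0,0,0,0,0,0,1],
    [0,0,0,0,0,0,1],
    [0,0,0,0,0,0,1]
  ],
  "squeeze": 20
}}

```text
time: 25.92
tool_pos: [0.5912, -0.0954, 0.0218]
tool_rot: [-1.571, -0.0, -2.085]
contact_force: [-0.3, -0.2, 0.4]
opening: 0.0558
```

>>> {"api": "apply_moves", "payload": {
  "plan": [
    [0,-0.01,0,0,0,0,1],
    [0,-0.04,0,0,0,0,1],
    [0,-0.09,0,0,0,0,1],
    [0,-0.15,0,0,0,0,1],
    [0,-0.2,0,0,0,0,1]
  ]
}}

```text
time: 26.55
tool_pos: [0.5912, -0.0954, 0.2248]
tool_rot: [-1.569, 0.0, -2.084]
contact_force: [0.3, -0.6, -0.4]
opening: 0.0556
```

Run:
```python
from h import *
cams.read_camera('wrist');print(robot.observe()['opening'],toolT()[:3,3].round(4),goto((.4488,.3524),.225,-75.24))
```

```text
0.05581300819767024 [ 0.5937 -0.096   0.2321] (array([-319.4,    3.6, -346.6]), array([-0.6, 45.8, -0.5]))
```

>>> {"api": "apply_moves", "payload": {
  "plan": [
    [-0.041,0,-0.044,0,6,0,1],
    [-0.082,0,-0.088,0,12,0,1],
    [-0.123,0,-0.132,0,18,0,1],
    [-0.164,0,-0.176,0,25,0,1],
    [-0.205,0,-0.22,0,32,0,1]
  ]
}}

```text
time: 27.22
tool_pos: [0.4994, 0.1929, 0.2222]
tool_rot: [-1.571, 0.001, -2.647]
contact_force: [-0.2, 0.8, -0.7]
opening: 0.0559
```

Run:
```python
from h import *
cams.read_camera('wrist');print(robot.observe()['opening'],toolT()[:3,3].round(4),goto((.4488,.3524),.225,-75.24))
```

```text
0.05560751078611088 [0.4965 0.1993 0.2222] (array([ -30.2,   -2.1, -157.5]), array([ 0.2, 13.4, -0. ]))
```

>>> {"api": "apply_moves", "payload": {
  "plan": [
    [-0.01,0,-0.05,0,5,0,1],
    [-0.02,0,-0.1,0,9,0,1],
    [-0.028,0,-0.145,0,13.4,0,1],
    [-0.028,0,-0.145,0,13.4,0,1],
    [-0.028,0,-0.145,0,13.4,0,1]
  ]
}}

```text
time: 27.9
tool_pos: [0.4556, 0.3314, 0.2217]
tool_rot: [-1.57, -0.0, -2.876]
contact_force: [0.7, 0.8, -1.5]
opening: 0.0558
```

Run:
```python
from h import *
cams.read_camera('wrist');im,c,W=shot('wrist');T=toolT()
print(T[:3,3].round(4),held(im,c,W,T,((0,100,30),(7,255,255)),.011),goto((.4488,.3524),.1128,-75.24))
```

```text
[0.456  0.3308 0.2218] (np.float64(-58.6), np.float64(-27.8), np.float64(26.8)) (array([  1.3, 108.9, -22.8]), array([-0. ,  0.4,  0. ]))
```

>>> {"api": "apply_moves", "payload": {
  "plan": [
    [0.001,0,-0.0225,0,0.4,0,1],
    [0.001,0.02,-0.0225,0,0.4,0,1],
    [0.001,0.04,-0.0225,0,0.4,0,1],
    [0.001,0.06,-0.0225,0,0.4,0,1],
    [0.001,0.06,-0.0225,0,0.4,0,1]
  ]
}}

```text
time: 28.62
tool_pos: [0.4485, 0.3518, 0.1604]
tool_rot: [-1.57, -0.003, -2.885]
contact_force: [-0.1, -0.5, -0.5]
opening: 0.0558
```

Run:
```python
from h import *
cams.read_camera('wrist');cams.read_camera('wrist');T=toolT()
im,c,W=shot('wrist');cv2.imwrite('pics/w4.png',cv2.resize(im[80:330,150:370],None,fx=2.3,fy=2.3));
for k in blobs(hsv(im,*ORANGE),30): print('o',cv2.boundingRect(k),rect(c,W,k,.111))
print(T[:3,3].round(4),goto((.4488,.3524),.1128,-75.24))
```

```text
o (234, 152, 84, 108) (array([457.7, 341.8]), 76.0, 50.2, 20.8)
o (170, 310, 321, 15) (array([387.7, 279. ]), 241.3, 10.9, -75.8)
o (201, 170, 27, 90) (array([442.2, 381.3]), 61.9, 17.6, 13.1)
o (360, 248, 20, 56) (array([426.4, 266.1]), 44.6, 12.8, 23.1)
o (139, 250, 20, 54) (array([386.3, 416.4]), 43.2, 12.7, 6.2)
o (209, 112, 27, 14) (array([504.6, 390. ]), 15.7, 7.7, -75.5)
o (280, 112, 27, 14) (array([515.5, 348.6]), 15.7, 7.7, -75.1)
o (195, 127, 17, 15) (array([492.7, 399.2]), 9.9, 8.5, -75.6)
o (304, 127, 17, 14) (array([509.9, 334.8]), 9.9, 7.9, -75.0)
o (208, 291, 22, 17) (array([382.1, 364.5]), 14.8, 13.5, -81.6)
[0.4494 0.3529 0.1624] (array([ 0.9, 49.9,  0.6]), array([ 0. , -0. , -0.1]))
```

View pics/w4.png

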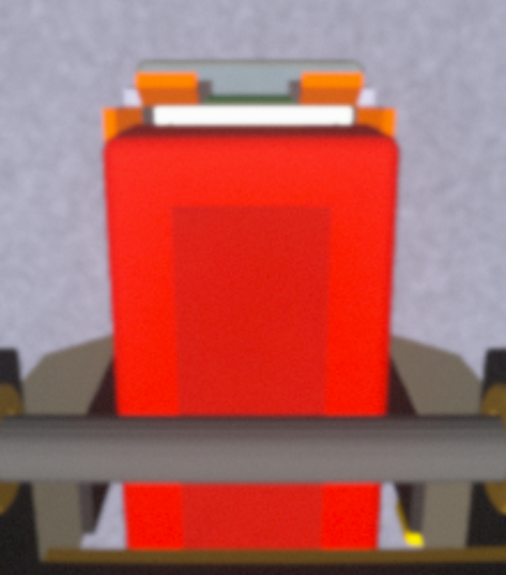

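>>> {"api": "apply_moves", "payload": {
  "plan": [
    [0.001,0.01,0.0005,0,0,0,1],
    [0.001,0.02,0.0005,0,0,0,1],
    [0.001,0.03,0.0005,0,0,0,1],
    [0.001,0.038,0.0005,0,0,0,1],
    [0.001,0.038,0.0005,0,0,0,1]
  ]
}}

```text
time: 29.4
tool_pos: [0.4474, 0.3525, 0.1227]
tool_rot: [-1.57, -0.002, -2.884]
contact_force: [0.2, -0.2, -0.4]
opening: 0.0557
```

>>> {"api": "apply_moves", "payload": {
  "plan": [
    [0,0.002,0,0,0,0,1],
    [0,0.004,0,0,0,0,1],
    [0,0.006,0,0,0,0,1],
    [0,0.008,0,0,0,0,1],
    [0,0.008,0,0,0,0,1]
  ]
}}

```text
time: 30.02
tool_pos: [0.4478, 0.3527, 0.1155]
tool_rot: [-1.571, -0.0, -2.884]
contact_force: [-0.5, -0.4, -1.7]
opening: 0.0558
```

>>> {"api": "apply_moves", "payload": {
  "plan": [
    [0,0.001,0,0,0,0,1],
    [0,0.002,0,0,0,0,1],
    [0,0.003,0,0,0,0,1],
    [0,0.003,0,0,0,0,1],
    [0,0.003,0,0,0,0,1]
  ]
}}

```text
time: 30.65
tool_pos: [0.4479, 0.3527, 0.1128]
tool_rot: [-1.571, 0.0, -2.884]
contact_force: [-0.3, -1.0, 1.8]
opening: 0.056
```

At the expected seated height with light contact; release and rise.

>>> {"api": "apply_moves", "payload": {
  "plan": [
    [0,0,0,0,0,0,1],
    [0,0,0,0,0,0,-0.1],
    [0,0,0,0,0,0,-0.6],
    [0,0,0,0,0,0,-1],
    [0,0,0,0,0,0,-1]
  ]
}}

```text
time: 31.28
tool_pos: [0.4478, 0.3527, 0.1125]
tool_rot: [-1.571, -0.0, -2.884]
contact_force: [-0.3, -0.4, 0.8]
opening: 0.0813
```

>>> {"api": "apply_moves", "payload": {
  "plan": [
    [0,0,0,0,0,0,-1],
    [0,-0.02,0,0,0,0,-1],
    [0,-0.06,0,0,0,0,-1],
    [0,-0.12,0,0,0,0,-1],
    [0,-0.15,0,0,0,0,-1]
  ]
}}

```text
time: 31.9
tool_pos: [0.4485, 0.3532, 0.2662]
tool_rot: [-1.572, 0.005, -2.884]
contact_force: [0.6, -0.7, 0.1]
opening: 0.0917
```

>>> {"api": "apply_moves", "payload": {
  "plan": [
    [0,0,0,0,0,0,-1],
    [0,0,0,0,0,0,-1],
    [0,0,0,0,0,0,-1],
    [0,0,0,0,0,0,-1],
    [0,0,0,0,0,0,-1]
  ]
}}

```text
time: 32.52
tool_pos: [0.4477, 0.3526, 0.2621]
tool_rot: [-1.57, -0.001, -2.884]
contact_force: [0.6, -0.6, 0.6]
opening: 0.0922
```

Run:
```python
from h import *
im,c,W=shot('wrist');s=robot.observe();print(s['opening'],s['tool_pos'])
for k in blobs(hsv(im,(0,100,30),(7,255,255)),1000): print(cv2.boundingRect(k),rect(c,W,k,.124))
t=cams.read_camera('scene')
cv2.imwrite('pics/end.png',np.vstack([np.hstack([cv2.resize(im[60:290,150:380],(380,300)),cv2.resize(t[60:150,260:374],(380,300))]),cv2.resize(t[60:384],(760,290))]))
```

```text
0.09160937489988932 [0.44776736 0.35265501 0.26226467]
(224, 120, 69, 124) (array([446.7, 353.7]), 115.9, 65.2, 15.7)
```

View pics/end.png

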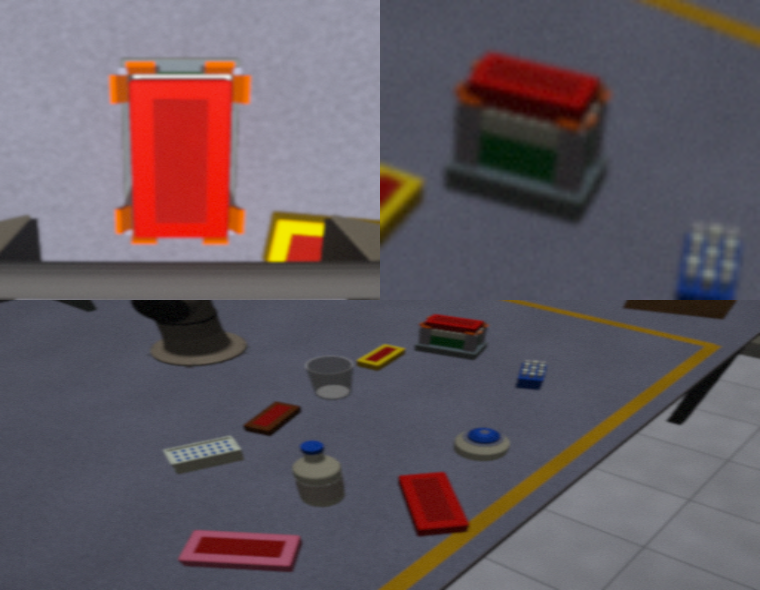

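Run:
```python
from h import *
im,c,W=shot('wrist')
h=cv2.cvtColor(im,cv2.COLOR_BGR2HSV)
print([h[r,258] .tolist() for r in range(112,124)],[h[r,258].tolist() for r in range(232,248)])
for hi in (2,4):
  m=cv2.morphologyEx(hsv(im,(0,100,30),(hi,255,255)),cv2.MORPH_OPEN,np.ones((9,9)))
  for k in blobs(m,1000)[:1]: print(cv2.boundingRect(k),rect(c,W,k,.124),rect(c,W,k,.122))
```

```text
[[104, 28, 154], [102, 26, 149], [94, 29, 134], [72, 29, 113], [55, 26, 129], [50, 8, 188], [45, 2, 226], [8, 9, 215], [1, 56, 172], [1, 169, 173], [0, 220, 210], [2, 227, 229]] [[1, 239, 234], [2, 255, 235], [3, 249, 237], [2, 255, 236], [2, 246, 236], [2, 238, 237], [2, 249, 237], [3, 253, 235], [1, 230, 233], [179, 186, 223], [176, 121, 198], [167, 50, 174], [139, 24, 172], [127, 25, 175], [127, 25, 173], [126, 29, 170]]
(229, 121, 60, 113) (array([452.2, 353.9]), 104.7, 52.3, 14.8) (array([451.7, 353.8]), 105.5, 52.7, 14.8)
(228, 121, 62, 120) (array([448.9, 352.1]), 112.0, 55.7, 14.7) (array([448.4, 351.9]), 112.8, 56.1, 14.7)
```

Run:
```python
from h import *
im,c,W=shot('wrist')
a=np.radians(14.76);u=np.array([np.cos(a),np.sin(a)]);n=np.array([.4488,.3525])
f=lambda r,z:round(float((ray(c,W,[(258.5,r)],z)[0,:2]-n)@u*1000),1)
print('insert far',f(116.5,.096),'lid far bottom',f(120.3,.096),f(120.3,.098),'lid top near',f(241.3,.119),f(241.3,.122),f(241.3,.124))
```

```text
insert far 58.7 lid far bottom 55.2 55.3 lid top near -59.6 -58.3 -57.4
```

```bash
python3 -c "
from cell import robot
print(robot.hand_in())"
```

```text
the job is handed in; nothing more can be done
None
```

I put the box body, the top insert and the smaller red lid together in the nest, one at a time. I lowered each part until it just touched, let go and backed off. I handed the job in at about 33 s; the hand-in gives no verdict.

| Part | Check after release | Result |
|---|---|---|
| Box | Measured centre vs. nest centre | Within about 1 mm, yaw matches to about 0.1° |
| Insert | Measured centre vs. nest centre | Within about 1 mm, yaw matches to about 0.1° |
| Lid | Edge readings in the wrist image | About 2 mm towards the robot along the pocket (readings ran from 0.3 to 2.8 mm; limit 5 mm), yaw 14.7° against 14.8° for the nest |

- **Heights:** the tool heights at release matched full seating to within about 0.3 mm. I did not measure tilt separately.
- **Lid measurement:** my first colour mask for the lid also caught the orange lips and read 65 mm wide, so I threw it out and used the edge readings instead.
- **Surroundings:** in the final scene picture the two-insert pile, bottle, beaker, mixer and rack looked unmoved. I checked that by eye only.

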